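# Knock the spring pin home and shut the housing

## Task

Draw the rubber mallet out from under the low wooden shelf by its head, stand or lay it down on the open bench, let go, and take it again by its handle. With the mallet held by its handle, knock the sprung pin in the open-fronted housing down until it is fully home, touching the pin with nothing but the mallet. Then put the mallet down on the bench clear of the housing and gently lower the housing's hinged lid until it is shut, without disturbing the other things on the bench or slamming the lid.

Things in the scene. Friction and masses are not known exactly. Their poses are not given: they have to be found in the camera images.
- mallet: Mallet standing on a face of its black rubber head: an upright cylinder 48 mm across, 90 mm high. Wooden handle 22 mm wide (x), 28 mm high (z), level along the mallet's -y to 200 mm from the head's axis, centreline 45 mm above the lower face. 0.4 kg, mostly head. Origin: centre of the lower (striking) face. At first the handle is all under the shelf, the head just outside its edge.
- mallet_head (a point): Centre of the mallet's head, 45 mm above the lower face.
- mallet_handle (a point): Point on the handle's centreline 85 mm from the head's axis: a good place to grip it.
- riser: Low wooden shelf fixed on the bench: board 260 (x) by 210 mm (y), underside 74 mm and top 89 mm above the bench, on two side legs (clear 228 mm between them). Open at both y ends; the mallet's head stands outside the +y edge (y = +105 mm). Origin: on the bench under the board's centre. A jar and a tin stand on it, set back from that edge.
- housing: Fixed grey cast housing: three walls 118 mm high, 12 mm thick, round a channel 66 mm wide (x = -33 to +33 mm), open at y = -35 mm where the side walls end, back wall at y = +35 mm, floor 40 mm above the bench. Base plate 126 (x) by 118 mm (y, to -57), 10 mm thick. Origin: on the bench straight under the pin's axis.
- pin: Sprung steel pin that slides straight down in the middle of the housing's channel, with a button head 18 mm in diameter and 6 mm thick. Origin: centre of the head's underside. It starts with its top 64 to 68 mm above the bench and has an end stop with its top at 46 mm: fully home. It takes about 7 to 11 N to drive and stays where it is left.
- pin_top (a point): Centre of the top of the pin's head.
- lid (a joint): Angle of the housing's lid, rad: 0 shut (flat on the walls), about 1.57 upright. A stiff hinge: it stays where it is left.
- lid_hinge (a point): Middle of the lid's hinge line, at the housing's x = 0, y = +47 mm, 118.5 mm above the bench; the hinge line runs along the housing's x. This point's axes turn with the lid: the lid reaches along its -y.
- lid_edge (a point): Middle of the lid's free edge on its outer face. The lid is a plate 92 mm wide (x), 94 mm from hinge to edge and 5 mm thick, with a tab 40 mm wide that reaches 14 mm beyond the edge. Its outer face faces up when shut.
- jar: Glass jar 60 mm in diameter, 75 mm high, on the shelf. Origin: centre of its underside.
- tin: Steel tin 68 mm in diameter, 90 mm high, on the shelf. Origin: centre of its underside.
- oil_bottle: White oil bottle 56 mm in diameter, 120 mm high, on the bench. Origin: centre of its underside.
- screwdriver: Screwdriver lying on the bench, about 200 mm long.
- bearing: Steel bearing ring 52 mm in diameter, 15 mm high, flat on the bench. Origin: centre of its underside.
- v_block: Small steel V-block 50 by 40 mm, 38 mm high, on the bench. Origin: centre of its underside.

How it is judged:
On the way, in this order (a step that is already met when the one before it is completed fails the run):
1. the mallet is drawn out from under the shelf, set down on the open bench and let go (y of mallet in the frame of riser above 0.2 m and height (world z) of mallet below 0.04 m and linear speed of mallet below 0.03 m/s and contact force between the fingers and mallet below 0.1 N), for 0.2 s.
2. the pin is driven fully home (z of pin_top in the frame of housing below 0.0485 m), for 0.1 s.
3. the lid is lowered shut (value of joint lid below 0.06 rad), for 0.2 s.
At the end, for the whole second after the job is handed in: The pin is home (within 2.5 mm of its stop), the lid is shut (within 0.06 rad), and the mallet is at rest on the bench (its origin below 40 mm), standing or lying, let go, the centre of its head more than 90 mm from the pin's axis (z of pin_top in the frame of housing below 0.0485 m and value of joint lid below 0.06 rad and horizontal distance between mallet_head and housing above 0.09 m and height (world z) of mallet below 0.04 m and linear speed of mallet below 0.03 m/s and contact force between the fingers and mallet below 0.1 N); the robot touches nothing.
It fails at once if the pin is touched by the fingers or the arm (contact force between pin and the fingers above 0.5 N or contact force between pin and the arm above 0.5 N).
It fails at once if the pin is pressed by a mallet held by its head (TCP within 30 mm of the head's centre, seen from above) or not held (contact force between mallet and pin above 1 N and (horizontal distance between the grasp point and mallet_head below 0.03 m or contact force between the fingers and mallet below 0.5 N)).
It fails at once if the lid slams (faster than 3 rad/s in the last 0.25 rad) (value of joint lid below 0.25 rad and velocity of joint lid below -3 rad/s).
It fails at once if another thing is moved by more than 30 mm (distance of any of jar, tin, oil_bottle, screwdriver, bearing, v_block from where it was at the start of the episode above 0.03 m).
It also fails if it takes over 61 s, if anything falls off the work surface, if the arm or the gripper's body presses on something with over 40 N, if the wrist force passes 120 N, or if a joint passes its speed limit or range.

## Robot

A 6-joint arm with a two-finger parallel gripper is mounted at the origin on the work surface. World frame = base frame: x ahead of the robot, y to its left, z up, the work surface at z = 0. Lengths are in m, angles in rad, forces in N, time in s.
With the tool pointing down it reaches from about 0.3 to 0.875 m from the base axis. Payload 6.4 kg.
Tool frame: the origin (TCP) lies between the finger pads, 19 mm behind the fingertips; this is the grasp point; z points along the fingers, y is the line along which they close (so a half turn about z gives the same grasp; the last joint's range is limited). The gripper opens to 85 mm and grips with 20 to 120 N. Pads are 22 mm wide; open, the fingers measure 114 mm over their backs; the gripper's body (76 mm by 85 mm) begins 54 mm behind the grasp point. The pads swing forward as they close: fully open they stand 13 mm farther back than shut.
Start: joints at [-0.206, 0.181, 1.607, -0, 1.354, -0.206], TCP at [0.575, 0, 0.25] pointing down, gripper open.
Joint ranges: [-2.99, 2.99], [-0.89, 2.07], [0.3, 2.58], [-1.14, 4.28], [0, 2.63], [-3.12, 3.12]. Speed limits (rad/s): [2.57, 2.57, 3.01, 3.14, 3.14, 3.14].

## Interface

Orientations are given as a unit quaternion [w, x, y, z].
In Python, from bench import robot, eoat, kin, camera, ticket, sensors gives the robot as it stands. Calls block until the motion is done:
- robot.move_pose(position, orientation): joint-space move of the TCP to a pose.
- robot.move_straight(position, vel=0.15, rot=None, force_limit=None): straight line of the TCP; rot=None keeps the orientation; vel is the mean speed in m/s. With force_limit (N) it stops when the force on the tool has changed by that much, and returns True; else False.
- robot.move_j(angles): joint-space move.
- eoat.set_gripper(opening, grasp_force=None): finger opening in m; grasp_force is the grip in N (None keeps the last); returns when the fingers have stopped.
- robot.hold(seconds).
- kin.inverse_kinematics(position, orientation): joint angles nearest the present ones, or None.
- camera(name): name is "scene" or "side" or "wrist"; returns a dict with "pixels" (420x560x3 uint8, red, green, blue), "fx", "fy", "cx", "cy" (pixels), "world_to_cam" (4x4, takes a point from world to camera coordinates). Camera axes: x right, y up, looking along -z (the intrinsics and any distortion apply to the point x, -y, -z); pixel columns grow to the right and rows downward; lengths in m; the calibration is good to about 2 mm. A picture is of the moment at which its call begins. There is no depth.
A pose or a line that the arm cannot do raises robot.PlanningError and nothing moves.
- ticket.sign_off(): hands the job in; it is judged then, once.
Readings, each from a call of its own:
- sensors.read_clock(): time.
- sensors.read_qpos(): joint angles.
- sensors.read_dq(): joint speeds.
- sensors.read_tau(): joint torques, N m.
- sensors.read_ee_pos(): TCP position.
- sensors.read_ee_rot(): TCP orientation.
- sensors.read_ft_force(): force on the tool from outside, world axes, zero at the start.
- sensors.read_torque(): the same for the moment, N m.
- sensors.read_gripper_width(): finger opening in m.
- sensors.read_finger_force(): force on a finger pad.
Only numpy, scipy, OpenCV 4.12 (cv2) and the standard library are available. Lean on these libraries where they do the work, as an engineer would, in place of code of your own. Each camera call takes 0.05 s, during which the arm holds its last target. There are 200 camera calls.

## Working session

There is one attempt and no reset: what is moved stays moved. The work goes in short steps, each a Python script; the robot and the scene stay as the last script left them, time stands still between calls to the robot, and variables do not carry over. Pictures are saved under pics/ and viewed, at most 11 in all, crops included, and the job is handed in when it is done.

```bash
ls; mkdir -p pics; python3 - <<'E'
from bench import camera
import cv2
for n in("scene","side"):
    c=camera(n);cv2.imwrite(f"pics/{n}0.png",c["pixels"][:,:,::-1]);print(n,{k:v for k,v in c.items() if k!="pixels"})
E
```

```text
pics
scene {'fx': 393.19719844932854, 'fy': 393.19719844932854, 'cx': 278.8405279006366, 'cy': 210.6168906055511, 'world_to_cam': array([[-0.67916721,  0.73395615,  0.00634572,  0.39011138],
       [-0.4385053 , -0.41267415,  0.79838158,  0.16356004],
       [ 0.58859579,  0.53945196,  0.60211841, -1.10042559],
       [ 0.        ,  0.        ,  0.        ,  1.        ]])}
side {'fx': 437.9890551594843, 'fy': 437.9890551594843, 'cx': 278.5372016409103, 'cy': 211.22563916966115, 'world_to_cam': array([[ 0.89898167, -0.43759308, -0.01855396, -0.51210258],
       [ 0.26399978,  0.50758049,  0.82016228, -0.22716015],
       [-0.34947971, -0.74220909,  0.57183004, -0.91142186],
       [ 0.        ,  0.        ,  0.        ,  1.        ]])}
```

View pics/scene0.png

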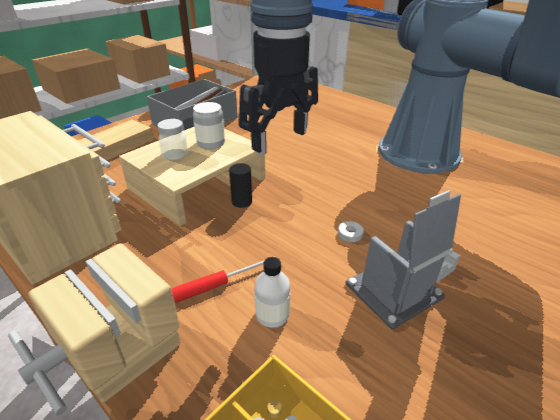

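View pics/side0.png

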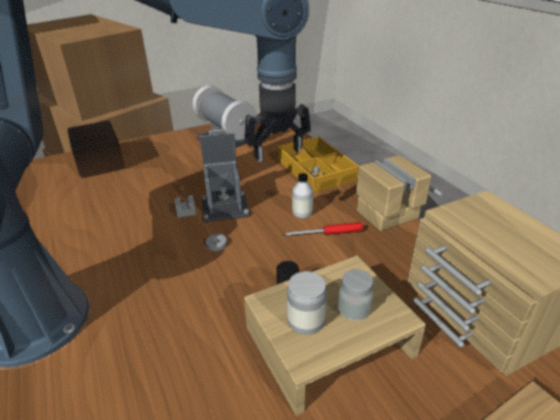

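The scene view shows the mallet head at (241,186), just outside the near edge of the shelf, which carries the jar (172,140) and tin (208,125). The housing is at (405,270) with its lid up, the bottle at (272,295), the screwdriver at (220,280), the bearing at (350,232) and the V-block at (447,262). The side view shows the head top at (288,270), the housing's open front around (225,190) and the V-block at (185,205). Next I'll make a magnified composite.

```bash
cat > h.py <<'E'
import numpy as np,cv2
from bench import robot,eoat,kin,camera,ticket,sensors
from scipy.spatial.transform import Rotation as R
def ray(c,u,v):
    W=c["world_to_cam"];d=np.array([(u-c["cx"])/c["fx"],-(v-c["cy"])/c["fy"],-1])
    return -W[:3,:3].T@W[:3,3],W[:3,:3].T@d
def onz(c,u,v,z):
    o,d=ray(c,u,v);return (o+d*(z-o[2])/d[2])
def proj(c,p):
    q=c["world_to_cam"][:3,:3]@np.array(p)+c["world_to_cam"][:3,3]
    return c["cx"]-c["fx"]*q[0]/q[2],c["cy"]+c["fy"]*q[1]/q[2]
def quat(yaw,tilt=0):
    """tool down; tool y (closing line) at angle yaw from world y; tilt about tool y"""
    r=R.from_euler('z',yaw)*R.from_quat([1,0,0,0])*R.from_euler('y',tilt)
    q=r.as_quat();return np.array([q[3],*q[:3]])
def tri(c1,p1,c2,p2):
    (o,d),(o2,e)=ray(c1,*p1),ray(c2,*p2)
    t=np.linalg.lstsq(np.c_[d,-e],o2-o,rcond=None)[0]
    a,b=o+d*t[0],o2+e*t[1];return (a+b)/2,np.linalg.norm(a-b)
E
python3 - <<'E'
from h import *
a=cv2.imread("pics/scene0.png");b=cv2.imread("pics/side0.png")
f=lambda im,x,y,w,h:cv2.resize(im[y:y+h,x:x+w],(400,300),interpolation=cv2.INTER_CUBIC)
o=np.vstack([np.hstack([f(a,115,100,160,120),f(a,340,190,133.3.__int__(),100)]),np.hstack([f(b,235,245,200,150),f(b,165,125,133,100)])])
cv2.imwrite("pics/comp.png",o)
E
```

```text
(no output)
```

View pics/comp.png

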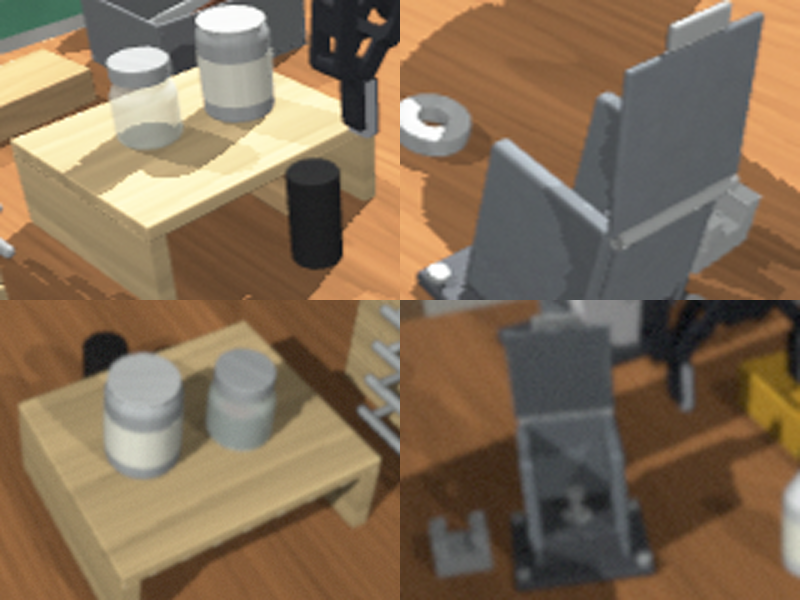

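Composite: the riser's top corners, mallet top ellipse (240,169 in scene), hinge line and base-plate corners are all clearly visible. Casting rays.

```bash
cat > cal.py <<'E'
from h import *
S=camera("scene");D=camera("side")
E
python3 - <<'E'
from cal import *
np.set_printoptions(precision=3,suppress=True)
print("riser scene",*[onz(S,u,v,.089)[:2] for u,v in((122.2,159.2),(175,194),(264,154))])
print("riser side",*[onz(D,u,v,.089)[:2] for u,v in((246,299),(357.5,256),(424,325),(297.5,385))])
print("mallet top",onz(S,240.2,169.2,.09), onz(D,287.5,268,.09))
print("hinge scene",onz(S,411.5,271,.1185),onz(S,451.4,250,.1185))
print("hinge side",onz(D,203.2,163.3,.1185),onz(D,235.5,163.3,.1185))
print("base side",onz(D,203.2,220.5,.01),onz(D,249.8,215,.01))
print("base scene",*[onz(S,u,v,.01) for u,v in((348,283),(399,321),(442,296))])
print("pin side",onz(D,223.2,195,.066))
print("lidtop side",onz(D,165+105/3,125+35/3,.212),onz(D,165+208/3,125+25/3,.212))
print("bottle",onz(S,272,318,0),"bearing",onz(S,350,232,.015),"vblock",onz(D,185,207,.02),"screw",onz(S,175,297,.01),onz(S,265,263,.01))
print("tin",onz(S,115+233/2.5,100+20/2.5,.179),"jar",onz(S,115+140/2.5,100+58/2.5,.164))
E
```

```text
riser scene [ 0.654 -0.405] [ 0.654 -0.205] [ 0.418 -0.192]
riser side [ 0.392 -0.228] [ 0.65 -0.22] [ 0.648 -0.427] [ 0.394 -0.431]
mallet top [ 0.503 -0.18   0.09 ] [ 0.501 -0.187  0.09 ]
hinge scene [0.558 0.245 0.118] [0.474 0.268 0.118]
hinge side [0.473 0.271 0.118] [0.552 0.229 0.118]
base side [0.424 0.162 0.01 ] [0.545 0.128 0.01 ]
base scene [0.549 0.143 0.01 ] [0.56  0.249 0.01 ] [0.463 0.277 0.01 ]
pin side [0.49  0.172 0.066]
lidtop side [0.466 0.243 0.212] [0.552 0.219 0.212]
bottle [0.689 0.091 0.   ] bearing [0.435 0.068 0.015] vblock [0.396 0.232 0.02 ] screw [ 0.776 -0.054  0.01 ] [0.613 0.001 0.01 ]
tin [ 0.469 -0.317  0.179] jar [ 0.556 -0.339  0.164]
```

```bash
python3 - <<'E'
from h import *
np.set_printoptions(precision=3,suppress=True)
print(sensors.read_ee_rot(), quat(np.pi/2),quat(-np.pi/2))
best=None
for y in(np.pi/2,-np.pi/2):
    j=kin.inverse_kinematics([.502,-.184,.2],quat(y));print(y,j)
    if j is not None and (best is None or abs(j[5])<abs(best[1][5])):best=(y,j)
q=quat(best[0])
eoat.set_gripper(.085,60)
robot.move_pose([.502,-.184,.2],q)
c=camera("wrist");cv2.imwrite("pics/w1.png",c["pixels"][:,:,::-1])
print(robot.move_straight([.502,-.184,.06],vel=.15,force_limit=8))
eoat.set_gripper(.03,60)
print(sensors.read_gripper_width(),sensors.read_finger_force(),sensors.read_ee_pos())
robot.move_straight([.502,-.184,.065],vel=.05)
robot.move_straight([.51,.0,.066],vel=.12)
print(sensors.read_ft_force(),sensors.read_gripper_width(),sensors.read_clock(),best)
c=camera("side");cv2.imwrite("pics/s2.png",c["pixels"][:,:,::-1])
E
```

```text
[-0.     0.707  0.707 -0.   ] [0.    0.707 0.707 0.   ] [ 0.     0.707 -0.707  0.   ]
1.5707963267948966 [-0.573  0.142  1.757 -0.     1.242 -0.573]
-1.5707963267948966 [-0.573  0.142  1.757 -0.     1.242  2.568]
False
0.04664801359550873 60.92580735683441 [ 0.502 -0.184  0.061]
[-0.141 -0.072 -4.057] 0.04679821638502496 4.7583 (1.5707963267948966, array([-0.573,  0.142,  1.757, -0.   ,  1.242, -0.573]))
```

View pics/s2.png

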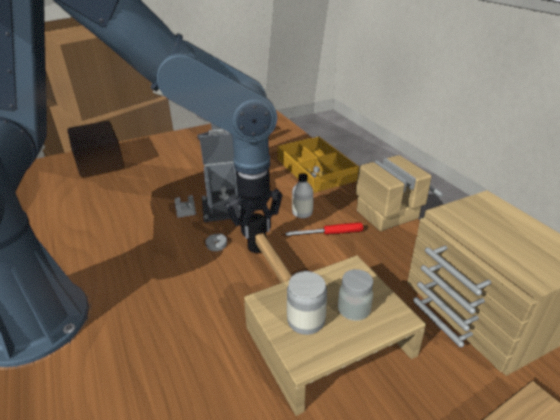

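The mallet is drawn out, with its handle running from (258,238) to about (287,282) near the shelf edge. I'll set it down, let go and look with the wrist camera.

```bash
python3 - <<'E'
from h import *
np.set_printoptions(precision=3,suppress=True)
robot.move_straight([.51,.0,.061],vel=.03,force_limit=4)
eoat.set_gripper(.085)
robot.hold(.3)
robot.move_straight([.51,.0,.16],vel=.2)
q=quat(np.pi/2)
robot.move_pose([.49,.02,.33],q)
def shot(n,k):
    c=camera(n);im=c["pixels"][:,:,::-1].copy();cv2.imwrite(f"pics/{k}.png",im);np.save(f"pics/{k}.npy",c,allow_pickle=True);return im
a=shot("wrist","w3")
j=robot.move_pose([.50,.12,.36],quat(np.pi/2-.285))
b=shot("wrist","w4")
cv2.imwrite("pics/w34.png",cv2.resize(np.hstack([a,b]),(800,300)))
print(sensors.read_clock())
E
```

```text
7.8417
```

View pics/w34.png

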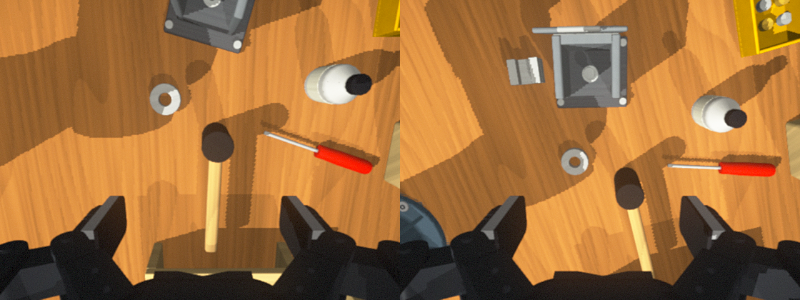

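Wrist views: the mallet handle runs from (213,160) to (210,251) in the left panel, and the housing with its pin is at (590,73) in the right panel. One zoom for accuracy.

```bash
python3 - <<'E'
import cv2,numpy as np
a=cv2.imread("pics/w3.png");b=cv2.imread("pics/w4.png")
A=cv2.resize(a[160:370,240:360],None,fx=2.5,fy=2.5,interpolation=2);B=cv2.resize(b[25:165,180:340],None,fx=3,fy=3,interpolation=2)
o=np.zeros((525,800,3),np.uint8);o[:A.shape[0],:300]=A;o[:B.shape[0],310:790]=B;cv2.imwrite("pics/z.png",o)
E
```

```text
(no output)
```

View pics/z.png

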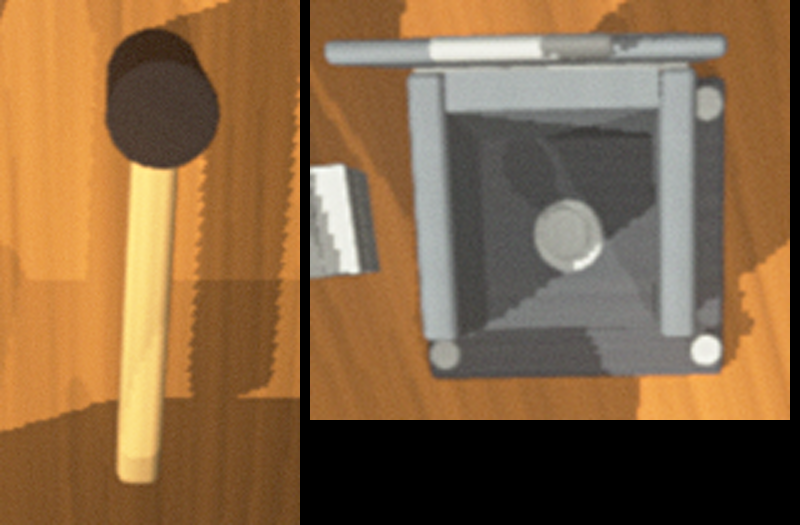

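```bash
python3 - <<'E'
from h import *
np.set_printoptions(precision=4,suppress=True)
a=np.load("pics/w3.npy",allow_pickle=True).item();b=np.load("pics/w4.npy",allow_pickle=True).item()
A=lambda u,v,z:onz(a,240+u/2.5,160+v/2.5,z);B=lambda u,v,z:onz(b,180+(u-310)/3,25+v/3,z)
h=A(162,114,.09);n=A(152,180,.059);f=A(139,455,.059);d=h-f
print("head",h,"handle",n,f,"yaw",np.degrees(np.arctan2(-(n-f)[0],(n-f)[1])),np.degrees(np.arctan2(-d[0],d[1])))
bl,br,fl,fr=[B(u,v,.118) for u,v in((409,72),(695,69),(425,339),(691,335))]
print("walls",bl,br,fl,fr);print("yaw",[np.degrees(np.arctan2(v[1],v[0])) for v in(br-bl,fr-fl)],[np.degrees(np.arctan2(-v[0],v[1])) for v in(bl-fl,br-fr)])
y=(bl+br-fl-fr);y/=np.linalg.norm(y);m=(fl+fr)/2
print("origin",m+.035*y,(bl+br)/2-.047*y,"pin",B(567,233,.066))
E
```

```text
head [ 0.5102 -0.0014  0.09  ] handle [ 0.5079 -0.0399  0.059 ] [ 0.5032 -0.1837  0.059 ] yaw -1.8526658839304937 -2.198326704266236
walls [0.4716 0.2597 0.118 ] [0.5562 0.236  0.118 ] [0.4501 0.1824 0.118 ] [0.534  0.1593 0.118 ]
yaw [np.float64(-15.694698534841047), np.float64(-15.353833698360488)] [np.float64(-15.513104349076784), np.float64(-16.094932067739535)]
origin [0.5016 0.2045 0.118 ] [0.5011 0.2026 0.118 ] pin [0.5023 0.2034 0.066 ]
```

```bash
cat >> h.py <<'E'
YH=-.274;O=np.array([.5018,.2035]);ex=np.array([np.cos(YH),np.sin(YH)]);ey=np.array([-np.sin(YH),np.cos(YH)])
def hp(x,y,z): return [*(O+x*ex+y*ey),z]
QM=quat(np.pi/2-.035);QH=quat(np.pi/2+YH)
def save(n,k): cv2.imwrite(f"pics/{k}.png",camera(n)["pixels"][:,:,::-1])
E
python3 - <<'E'
from h import *
np.set_printoptions(precision=3,suppress=True)
robot.move_pose([.5074,-.0811,.16],QM)
print(robot.move_straight([.5074,-.0811,.046],vel=.15,force_limit=8))
eoat.set_gripper(.0,115)
print(sensors.read_gripper_width(),sensors.read_finger_force(),sensors.read_ee_pos())
robot.move_straight([.5074,-.0811,.215],vel=.15)
print(sensors.read_ft_force(),sensors.read_torque())
robot.move_pose(hp(0,-.14,.215),QH)
robot.move_straight(hp(0,-.08,.215),vel=.15)
print(sensors.read_ee_pos(),sensors.read_clock())
save("scene","p5");save("side","p5b")
a=cv2.imread("pics/p5.png")[120:330,290:500];b=cv2.imread("pics/p5b.png")[90:250,140:300]
cv2.imwrite("pics/p5c.png",np.hstack([cv2.resize(a,(400,400)),cv2.resize(b,(400,400))]))
E
```

```text
False
0.020493348083796027 112.20949172973633 [ 0.508 -0.081  0.046]
[ 0.803  0.062 -3.661] [-0.22  -0.016  0.01 ]
[0.48  0.126 0.215] 12.9417
```

View pics/p5c.png

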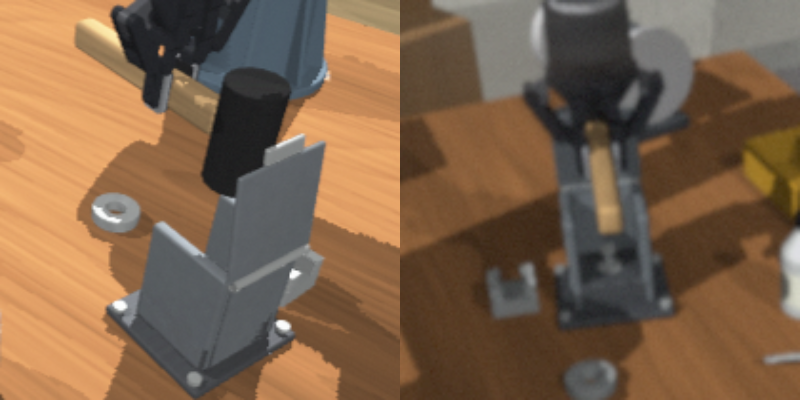

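The mallet is held level (handle right-way through the pads), with its head above the channel near (245,130) in the left panel. Descending now.

```bash
python3 - <<'E'
from h import *
np.set_printoptions(precision=3,suppress=True)
r=robot.move_straight(hp(0,-.08,.122),vel=.12,force_limit=5)
print(r,sensors.read_ee_pos(),sensors.read_ft_force())
if not r:
    for z in(.112,.102,.096,.092,.090,.088,.086,.084):
        r=robot.move_straight(hp(0,-.08,z),vel=.04,force_limit=25)
        f=sensors.read_ft_force();print(z,r,sensors.read_ee_pos(),f,sensors.read_torque())
        if r or f[2]>20:break
print(sensors.read_clock(),sensors.read_gripper_width())
save("scene","p6");save("side","p6b")
a=cv2.imread("pics/p6.png")[120:330,290:500];b=cv2.imread("pics/p6b.png")[90:250,140:300]
cv2.imwrite("pics/p6c.png",np.hstack([cv2.resize(a,(400,400)),cv2.resize(b,(400,400))]))
E
```

```text
False [0.481 0.126 0.123] [-0.379  0.237 -2.927]
0.112 False [0.481 0.127 0.112] [ 2.128  0.243 -1.703] [-0.119 -0.231 -0.049]
0.102 False [0.48  0.127 0.102] [ 1.678 -1.22  -0.694] [-0.111 -0.226 -0.117]
0.096 False [0.48  0.127 0.096] [ 1.672 -1.366 -1.502] [-0.148 -0.351 -0.132]
0.092 False [0.48  0.126 0.092] [ 0.337 -1.856  2.951] [-0.069 -0.187 -0.084]
0.09 False [0.481 0.126 0.091] [-4.333 -6.368 16.229] [0.018 0.624 0.166]
0.088 False [0.481 0.126 0.09 ] [-4.892 -7.56  17.817] [-0.296  0.569  0.171]
0.086 False [0.481 0.125 0.088] [-3.48  -8.17  17.143] [-0.397  0.389  0.121]
0.084 False [0.482 0.126 0.086] [-2.539 -8.822 17.176] [-0.323  0.229  0.048]
16.3167 0.020590643798342294
```

View pics/p6c.png

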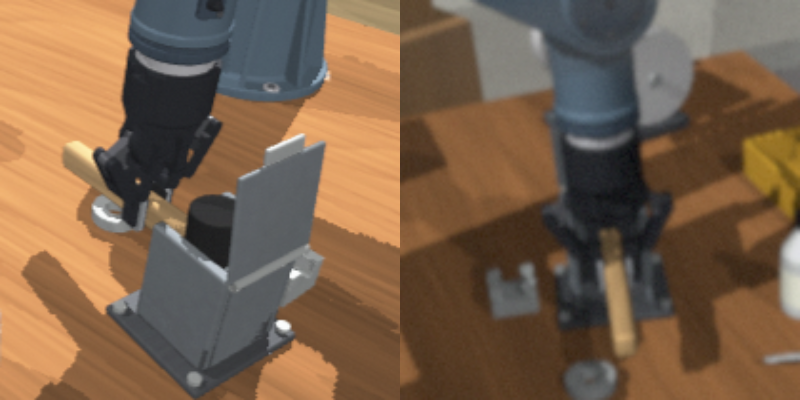

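```bash
python3 - <<'E'
from h import *
np.set_printoptions(precision=3,suppress=True)
robot.move_straight(hp(0,-.08,.22),vel=.2)
robot.move_straight(hp(.12,-.17,.25),vel=.25)
D=camera("side");b=D["pixels"][:,:,::-1];S=camera("scene");cv2.imwrite("pics/p7s.png",S["pixels"][:,:,::-1])
print("expected pin px",[proj(D,[*O,z]) for z in(.066,.046)],sensors.read_clock(),sensors.read_torque())
a=cv2.imread("pics/side0.png")
f=lambda m:cv2.resize(m[155:225,190:260],(400,400),interpolation=2)
cv2.imwrite("pics/p7.png",np.hstack([f(a),f(b)]))
E
```

```text
expected pin px [(np.float64(223.32976159787896), np.float64(188.32844777864133)), (np.float64(223.98506238720424), np.float64(194.47466925525435))] 18.1083 [-0.185  0.07   0.003]
```

View pics/p7.png

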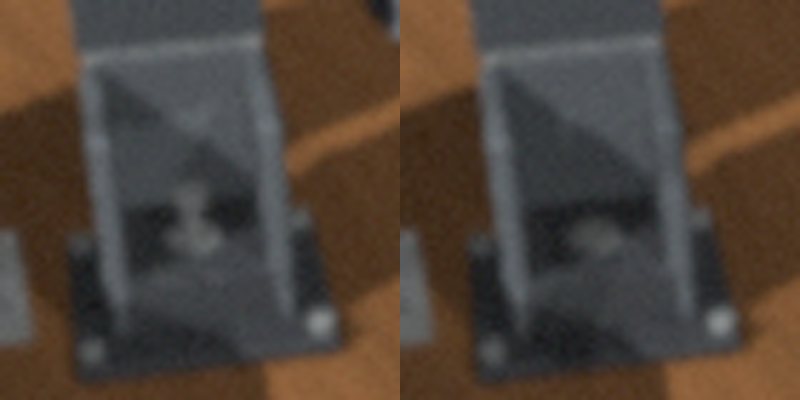

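Pin head has dropped from about y=190 to y=232 in the zoom (expected home at 225), and the stem is hidden. With the hard stop at 46 mm, that means home. I'll put the mallet down and close the lid.

```bash
python3 - <<'E'
from h import *
np.set_printoptions(precision=3,suppress=True)
robot.move_pose([.5074,-.0811,.16],QM)
robot.move_straight([.5074,-.0811,.065],vel=.15,force_limit=10)
print(robot.move_straight([.5074,-.0811,.043],vel=.04,force_limit=3),sensors.read_ee_pos())
for w in (.03,.045,.085):
    eoat.set_gripper(w); robot.hold(.1)
robot.move_straight([.5074,-.0811,.2],vel=.2)
eoat.set_gripper(0,20)
robot.move_pose(hp(0,-.03,.36),QH)
c=camera("wrist");cv2.imwrite("pics/w8.png",c["pixels"][:,:,::-1])
robot.move_pose(hp(0,.105,.32),QH)
print(sensors.read_clock(),sensors.read_gripper_width())
save("scene","p8")
cv2.imwrite("pics/p8c.png",cv2.resize(np.hstack([cv2.imread("pics/w8.png"),cv2.imread("pics/p8.png")]),(800,300)))
E
```

```text
True [ 0.507 -0.081  0.042]
24.9667 -0.00030605054809830246
```

View pics/p8c.png

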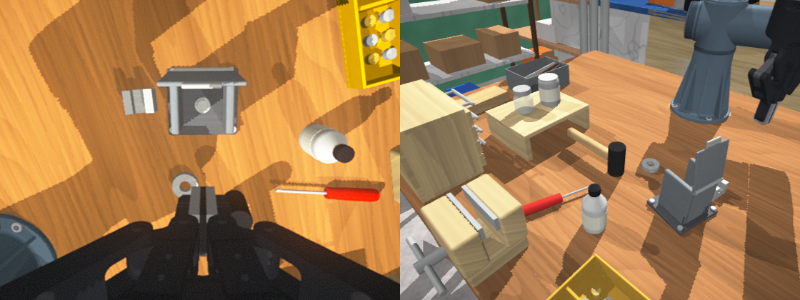

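The mallet stands free at (617,160) in the right panel, nothing else has moved, and the lid is still upright. Closing it now.

```bash
python3 - <<'E'
from h import *
np.set_printoptions(precision=3,suppress=True)
def P(deg,r=.075,t=.004):
    a=np.radians(deg);return hp(0,.047-r*np.cos(a)+t*np.sin(a)+.011,.1185+r*np.sin(a)+t*np.cos(a)+.019)
s=hp(0,.105,P(105)[2]);print(robot.move_straight(s,vel=.2,force_limit=6))
print(robot.move_straight(P(105),vel=.1,force_limit=15))
for d in list(range(98,0,-7))+[3]:
    r=robot.move_straight(P(d),vel=.06,force_limit=25)
    print(d,r,sensors.read_ft_force())
    if r:break
p=P(0);p[2]-=.008
print(robot.move_straight(p,vel=.02,force_limit=10),sensors.read_ee_pos(),sensors.read_ft_force())
robot.move_straight(hp(0,0,.3),vel=.2)
robot.move_straight(hp(.0,-.2,.4),vel=.3)
print(sensors.read_clock())
save("scene","p9");save("side","p9b");a=cv2.imread("pics/p9.png");b=cv2.imread("pics/p9b.png")
cv2.imwrite("pics/p9c.png",np.hstack([cv2.resize(a[140:350,200:480],(400,300)),cv2.resize(b[130:280,150:350],(400,300))]))
E
```

```text
False
False
98 False [-0.305 -0.07   0.056]
91 False [-0.886  0.582  0.014]
84 False [ 0.02  -0.231  0.026]
77 False [0.057 0.652 0.234]
70 False [-0.482 -0.554  0.187]
63 False [ 0.379 -0.934 -0.047]
56 False [ 1.1   -0.818 -0.037]
49 False [-0.394 -0.603  0.223]
42 False [-0.523  0.584 -0.093]
35 False [-0.715 -0.699 -0.367]
28 False [0.657 0.686 0.207]
21 False [-0.266  0.177 -0.441]
14 False [-0.329  0.391  0.112]
7 False [-0.723  0.018  0.141]
3 False [-0.057  0.173  0.798]
True [0.498 0.187 0.142] [-1.826  0.569  7.581]
32.75
```

View pics/p9c.png

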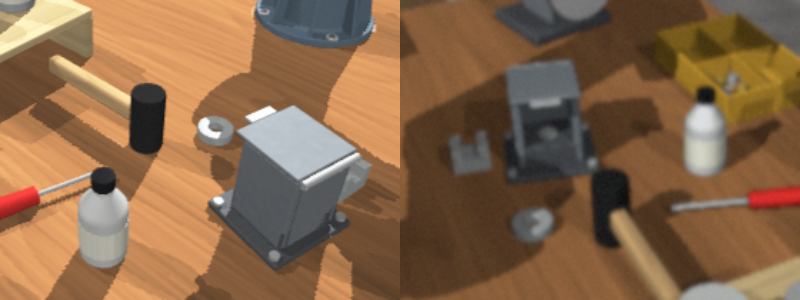

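The lid lies flat on the walls, the pin is low under it at (548,133) in the right panel, and the mallet stands clear.

```bash
python3 -c "
from bench import ticket,robot
robot.hold(.3);print(ticket.sign_off())"
```

```text
the job is handed in; nothing more can be done
None
```

I handed the job in at about 33 s of the 61 s allowed; sign-off returned no verdict. The pin looks fully home (a hard stop at the right height, and the side view agrees), the lid is shut, the mallet stands free well clear of the housing, and I saw nothing else moved.

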